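# Zero the reader and lengthen the stringing frame by one hole

### The arm

A 6-joint arm with a two-finger parallel gripper is mounted at the origin on a cart in front of the work surface, level with it; the furniture and walls round the work are solid. World frame = base frame: x ahead of the robot, y to its left, z up, the work surface at z = 0. Lengths are in m, angles in rad, forces in N, time in s.
With the tool pointing down it reaches from about 0.3 to 0.875 m from the base axis. Payload 4.2 kg.
Tool frame: the origin (TCP) lies at the very end of the fingers, on their centre line; the grasp point (between the pads) lies 19 mm behind it; z points along the fingers, y is the line along which they close (so a half turn about z gives the same grasp; the last joint's range is limited). The gripper opens to 85 mm and grips with 20 to 120 N. Pads are 22 mm wide; open, the fingers measure 114 mm over their backs; the gripper's body (76 mm by 85 mm) begins 54 mm behind the grasp point. The pads swing forward as they close: fully open they stand 13 mm farther back than shut.
Start: joints at [1.237, 0.32, 1.565, -0, 1.257, -0.02], TCP at [0.177, 0.547, 0.231] pointing down, gripper open.
Joint ranges: [-3.11, 3.11], [-0.84, 2.01], [0.21, 2.61], [-1.34, 4.49], [0.05, 2.63], [-2.56, 2.56]. Speed limits (rad/s): [2.57, 2.57, 3.14, 3.14, 3.14, 3.14].

### API

Orientations are given as a rotation vector (axis times angle).
In Python, from station import * gives the robot as it stands. The module is installed in compiled form; this text tells all that it offers.
- The arm moves only by the shell command python3 -m handwheel 'ROWS' [FORCE]. ROWS is JSON, a list of rows, each a list of 7 numbers: the turn, a rotation vector about the world's x, y, z in degrees, then the shift along the world's x, y, z in mm, then the finger opening in mm, from 0 to 85.4. In form: [[wx, wy, wz, tx, ty, tz, hand], ...]. A call has 1 to 12 rows; each row shifts and turns the commanded pose from where the row before left it; what a row does not reach is not made up. A row lasts 1/10 s, in which the tool goes at most 50 mm and 8.59 degrees, less where a joint would pass 70% of its speed; a pose out of reach is approached as far as the arm can. A call is refused whole if a number of a shift passes 50 or a number of a turn 8.59, either way. A call with a gripper value outside its range is refused whole. The fingers move at their own pace and stop on an object; FORCE is the grip in N (left out, the last holds). Time passes only in rows, so rows that do not move let the fingers close. It gives the time, the measured TCP pose, the force, the opening and the grip force at its end, in the units of the state.
- observe(): the state, without advancing time (a new reading comes with each control period).
- get_image(name): name is "side" or "top"; returns (picture, depth): 480x640x3 uint8, red, green, blue; 480x640 float32, m along the optical axis (not along the pixel's ray), 0 where there is no reading.
- calibration(name): a dict with "fov_y" (degrees; the focal length in pixels is half the picture's height over the tangent of half this angle, whatever the lens; pixels are square), "cx", "cy" (the principal point, pixels), "origin" and "orientation" of the camera in the world. Camera axes: x right, y down, z forward; pixel columns grow to the right and rows downward; lengths in m; the calibration is good to about 2 mm. A picture is of the moment at which its call begins. calibration takes no time and is no camera call.
- finish_job(): hands the job in; it is judged then, once.
Trained networks look in the newest picture that a camera, given by its name, has taken for a name from the list of things; names that differ only in an ending like _2 or _b are one class to them, and where a whole thing is asked for, a point or a joint stands for the part that bears it (a point fixed in the world has none). Each returns a list of dicts, best first, with "score" (0 to 1); they miss things now and then, are a little off and sometimes report something else, mostly with a low value. They report only what shows in the picture. A call takes as long as a camera call. They do not tell look-alikes from the thing itself.
- masks_of(camera, thing): "mask" (480x640 bool, what is visible of it) and "box" ([left, top, right, bottom] in pixels, round what is visible of it).
- spot_point(camera, thing): "point" ([column, row] in pixels: a listed point, or the origin of a listed thing).
The state is a dict: "clock": time; "joint_pos": joint angles; "dq": joint speeds; "joint_torque": joint torques, N m; "position": TCP position; "eef_rot": TCP orientation; "wrist_force": force on the tool from outside, world axes, zero at the start; "moment": the same for the moment, N m; "width": finger opening in m; "finger_force": force on a finger pad.
Only numpy, scipy, OpenCV 4.12 (cv2) and the standard library are available. Lean on these libraries where they do the work, as an engineer would, in place of code of your own. Each camera call takes 0.05 s, during which the arm holds its last target. There are 200 camera calls.

### The job

Zero the length reader on the pearl-stringing frame at its present hole by pushing its sunken button right down with the tip of the straight-handled stylus, and stand the stylus back upright in a hole of the tool block. Then pull up the lock plunger's knob, slide the sleeve away from the anchor hook to the very next hole and let the pin go fully home there. Finish still gripping the knob, holding the pin engaged for the strand to be hooked on; leave the other tools in the block and the small bottle behind the frame where they stand.

Things in the scene. Friction and masses are not known exactly. Their poses are not given: they have to be found in the camera images.
- frame: pearl-stringing frame, fixed: 360 mm long, 24 mm square aluminium bar (underside at z 14 mm) with 7 holes on top (8.5 mm, every 30 mm), between two dark feet (64 mm wide, tops at z 43 mm); the foot at the -x end carries the anchor hook (z up to 76 mm). Origin: at its foot level under the bar's middle (all heights count from there); x runs along the bar AWAY from the anchor hook, z up
- carriage (a joint): place (m) of the sleeve, a 140 mm long, 34 mm square tube over the bar (top z 43 mm). 0 at its first hole, grows away from the anchor hook; next hole 0.030; holes -0.030 to 0.120. Slides with 1.5 N friction; pin in a hole locks it (about 1 mm play). On it, from the anchor side: strand hook (z to 71 mm), 34 mm on the plunger, 58 mm on the middle of the reader head (52 x 44 mm, display, top z 60 mm)
- plunger (a joint): lift (m) of the lock plunger out of the bar: 0 = pin fully home in a hole, 0.013 = fully pulled. The 7 mm pin with round tip enters the bar by 9 mm, so at 0.009 or more it is clear of the bar; let down between holes it rests on the bar at 0.009. A spring pushes it home (about 5 N at 0, 8 N at 0.013)
- knob_center (a point): middle of the plunger's upright black round knob, 26 mm diameter, 20 mm high (z 60 to 80 mm with the pin home) on a thin stem; below it a steel boss, 22 mm diameter, z 43 to 55 mm. Moves with sleeve and lift. The sleeve is only 34 mm wide there: fingers that close across the bar stand free on both sides. z up, x along the bar as the frame's
- recess_mouth (a point): centre of the mouth of the round recess (11.5 mm diameter) in the reader head's grey top face, 60 mm above the frame's origin; the button's top lies 5 mm below it. It moves with the sleeve; 72 mm beyond the knob's axis, away from the anchor
- zero_button (a joint): travel (m) of the sunken white zero button (9.6 mm diameter): 0 = up, 0.003 = right down. Spring: about 1 N at first, 3.2 N when right down, then a hard stop
- stylus: loose tool with the STRAIGHT dark-wood handle, 112 mm tall, about 45 g, standing in a hole of the tool block. Handle 15 mm diameter, from 50 to 112 mm above the tip; brass collar 17 mm diameter, its underside 40 mm above the tip, rests on the block's top; round steel shank 5 mm diameter, 40 mm long. Origin at its tip, z axis towards the handle
- stylus_tip (a point): the stylus's tip (steel, slightly rounded)
- stylus_grip (a point): point on the stylus's axis 85 mm above the tip, in the handle: the place to grip
- tool_block: fixed wooden tool block, 130 mm (its x) by 50 mm (its y) by 45 mm high, with three holes of 11 mm diameter, 42 mm deep, in a row at x = -40, 0 and +40 mm, y = 0. Origin at the centre of its underside. A tool standing in a hole has its tip 5 mm above that. Which tool is in which hole varies
- pear_tool_1: loose tool with a PEAR-shaped dark-wood handle (30 mm at its widest, 96 mm tall overall) standing in the tool block; to be left alone. Origin at its tip
- pear_tool_2: second loose tool with the same pear-shaped handle, standing in the tool block; to be left alone. Origin at its tip
- adhesive_bottle: loose small bottle with a pointed dark red cap, 29 mm diameter, 88 mm high, standing behind the frame; to be left alone
There are look-alikes about, which are no part of the job. Leave any purple or red look-alike of the stylus alone.

How it is judged:
On the way, in this order (a step that is already met when the one before it is completed fails the run):
1. the stylus has pushed the sunken button down by more than 2 mm while the sleeve is still at its first hole with the pin home (value of joint zero_button above 0.002 m and contact force between stylus and carriage above 0.5 N and horizontal distance between stylus_tip and recess_mouth below 0.006 m and value of joint carriage between -0.003 and 0.003 m and value of joint plunger below 0.002 m), for 0.1 s.
2. the stylus stands in the tool block again, let go (x of stylus_tip in the frame of tool_block between -0.047 and 0.047 m and z of stylus_tip in the frame of tool_block between 0.001 and 0.009 m and y of stylus_tip in the frame of tool_block between -0.007 and 0.007 m and angle between stylus's own z axis and vertical below 0.15 rad and contact force between the fingers and stylus below 0.1 N), for 0.2 s.
3. the plunger is pulled clear of the bar (more than 8 mm) by the fingers with the sleeve still at its first hole (value of joint plunger above 0.008 m and contact force between the fingers and plunger above 2 N and value of joint carriage between -0.005 and 0.008 m), for 0.05 s.
At the end, for the whole second after the job is handed in: Sleeve 30 mm (within 2.5 mm) further from the anchor hook; pin home within 1.5 mm; fingers still holding the knob (over 2 N); zero button up; stylus upright (within 0.15 rad) in a hole of the tool block, tip 1 to 9 mm above its underside, let go (all of step 2 and value of joint carriage between 0.0275 and 0.0325 m and value of joint plunger below 0.0015 m and contact force between the fingers and plunger above 2 N and value of joint zero_button below 0.001 m); the arm keeps its last pose, push and grip.
It fails at once if one of the other tools is pulled from its place or knocked over (moved by more than 15 mm) (distance of any of pear_tool_1, pear_tool_2 from where it was at the start of the episode above 0.015 m).
It fails at once if the bottle is pushed away (moved by more than 25 mm) (distance of adhesive_bottle from where it was at the start of the episode above 0.025 m).
It fails at once if the sleeve is slid past the next hole or back towards the anchor (by more than 12 mm) (value of joint carriage above 0.042 m or value of joint carriage below -0.012 m).
It also fails if it takes over 56 s, if anything falls off the work surface, if the arm or the gripper's body presses on something with over 40 N, if the wrist force passes 120 N, or if a joint passes its speed limit or range.

## Working session

There is one attempt and no reset: what is moved stays moved. The work goes in short steps, Python scripts to look and compute and a shell command to move; the robot and the scene stay as the last step left them, time stands still between calls to the robot, and variables do not carry over. Pictures are saved under pics/ and viewed, at most 10 in all, crops included, and the job is handed in when it is done.

```bash
mkdir -p pics; cat > h.py <<'E'
from station import *
import numpy as np, cv2
from scipy.spatial.transform import Rotation as R
def cal(n):
    c=calibration(n); f=240/np.tan(np.radians(c["fov_y"])/2)
    o=np.array(c["orientation"],float)
    M=o if o.shape==(3,3) else (R.from_rotvec(o).as_matrix() if o.size==3 else R.from_quat(o).as_matrix())
    return f,c["cx"],c["cy"],np.array(c["origin"]),M
def world(n,u,v,d):
    f,cx,cy,o,M=cal(n); d=np.asarray(d)
    return o+(np.stack([(u-cx)/f*d,(v-cy)/f*d,d],-1))@M.T
def ray_z(n,u,v,z):
    f,cx,cy,o,M=cal(n); r=M@np.array([(u-cx)/f,(v-cy)/f,1]); return o+r*(z-o[2])/r[2]
def proj(n,p):
    f,cx,cy,o,M=cal(n); q=M.T@(np.array(p)-o); return q[0]/q[2]*f+cx,q[1]/q[2]*f+cy
E
python3 - <<'E'
from h import *
for n in("side","top"):
    print(n,calibration(n)); im,d=get_image(n); cv2.imwrite(f"pics/{n}0.png",im[:,:,::-1]); np.save(n+"_d.npy",d)
    for t in("knob_center","recess_mouth","stylus_tip","stylus_grip","frame","tool_block","stylus","pear_tool_1","adhesive_bottle"):
        print(t,[(np.round(r["point"],1).tolist(),round(r["score"],2)) for r in spot_point(n,t)])
print(observe())
E
```

```text
side {'fov_y': 57.30214706671103, 'cx': 313.813779449612, 'cy': 237.66897193876468, 'origin': array([ 0.27713161, -0.89637734,  0.53731137]), 'orientation': array([-2.03255115,  0.27498733, -0.14433366])}
knob_center []
recess_mouth [([310.8, 219.9], 0.95)]
stylus_tip [([360.2, 309.4], 0.67), ([241.1, 380.7], 0.65)]
stylus_grip [([362.8, 273.3], 0.85), ([237.8, 337.2], 0.68), ([319.2, 308.8], 0.66)]
frame [([307.9, 243.0], 0.59)]
tool_block [([321.9, 350.1], 0.81)]
stylus [([242.2, 377.7], 0.97), ([361.4, 312.0], 0.53)]
pear_tool_1 []
adhesive_bottle [([345.8, 220.4], 0.73)]
top {'fov_y': 54.06491813137741, 'cx': 330.3902397922304, 'cy': 237.71988917605185, 'origin': array([ 0.39596976, -0.08770496,  1.24896566]), 'orientation': array([-2.16564222,  2.20367883, -0.06313195])}
knob_center [([290.2, 227.7], 0.59)]
recess_mouth [([266.5, 220.8], 0.8)]
stylus_tip [([269.9, 224.7], 0.68), ([426.9, 249.6], 0.64), ([435.3, 304.7], 0.5)]
stylus_grip [([423.9, 251.3], 0.56), ([444.3, 314.5], 0.47), ([387.0, 207.9], 0.46)]
frame []
tool_block [([419.7, 250.0], 0.92)]
stylus [([435.8, 305.4], 0
[... 156 characters left out ...]
{'clock': 1.0, 'joint_pos': array([ 1.23703554e+00,  3.19602710e-01,  1.56455049e+00,  9.57052275e-06,
        1.25742187e+00, -1.99913575e-02]), 'dq': array([-1.50817385e-03,  5.41459542e-05,  2.37298407e-03,  8.75333537e-04,
        7.30548016e-04, -2.48644581e-04]), 'joint_torque': array([-1.36886288e-04, -4.15410054e+01, -2.34422815e+01,  1.09921928e-05,
        1.64787589e-04, -1.48370383e-07]), 'position': array([0.17745805, 0.54691408, 0.23131675]), 'eef_rot': array([-4.90852204e-01, -3.10300365e+00, -2.97079082e-05]), 'wrist_force': array([ 0.63342577, -0.20138448,  0.24696186]), 'moment': array([0.02560967, 0.01141669, 0.01582924]), 'finger_force': 0.0, 'width': 0.08553972086792963}
```

View pics/side0.png

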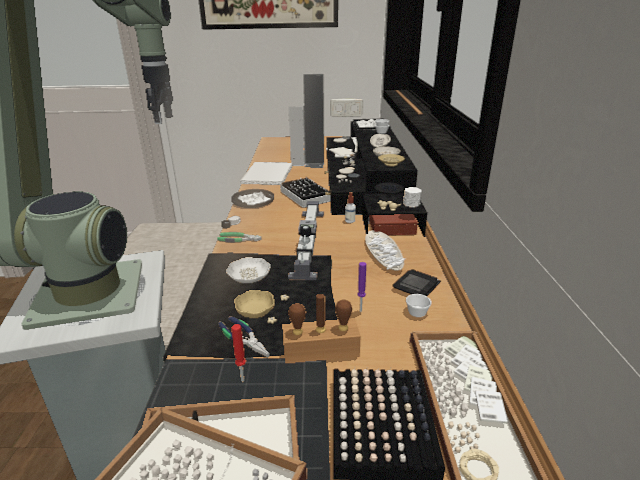

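View pics/top0.png

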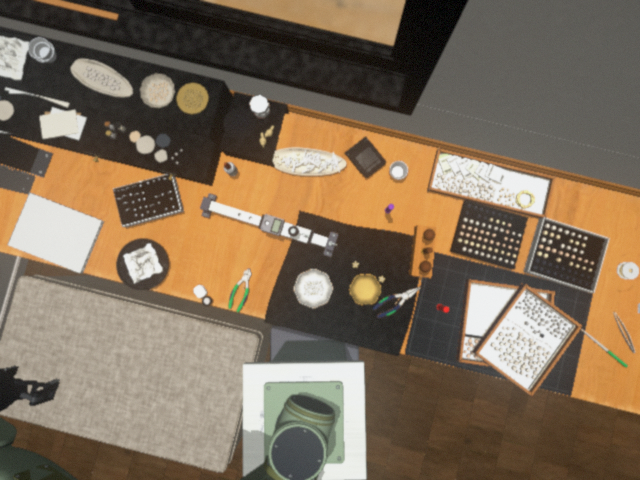

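The side view shows the tool block at (322,340). It holds two pear handles at (297,318) and (343,312), and a straight dark handle in the middle at (320,313). The straight-handled candidates are purple (362,285), red (239,350) and dark wood (320,313). Only the dark-wood one stands in the block, so it fits the description. In the top view the block is at (424,250) and the frame runs from (207,206) to (332,241), with the knob at about (293,231) and the reader at about (270,224).

```bash
python3 - <<'E'
from h import *
s=cv2.imread("pics/side0.png"); t=cv2.imread("pics/top0.png")
a=cv2.resize(s[280:370,270:370],(400,360),interpolation=cv2.INTER_CUBIC)
b=cv2.resize(t[220:285,395:445],(277,360),interpolation=cv2.INTER_CUBIC)
c=cv2.resize(t[190:260,190:350],(520,228),interpolation=cv2.INTER_CUBIC)
d=cv2.resize(s[195:285,275:335],(152,228),interpolation=cv2.INTER_CUBIC)
o=np.zeros((590,680,3),np.uint8); o[:360,:400]=a;o[:360,402:679]=b;o[362:590,:520]=c;o[362:590,525:677]=d
cv2.imwrite("pics/crop.png",o)
D={n:np.load(n+"_d.npy") for n in("side","top")}
vv,uu=np.mgrid[:480,:640]
# top depth cloud : block, knob, etc.
P={n:world(n,uu,vv,D[n]) for n in D}
def show(n,u,v): print(n,u,v,np.round(P[n][v,u],4))
for u,v in((428,236),(428,250),(426,267),(416,250),(293,231),(270,224),(332,241),(207,206),(230,169)): show("top",u,v)
for u,v in((320,300),(320,315),(297,313),(343,308),(305,230),(303,245),(322,345)): show("side",u,v)
np.savez("P.npz",**P)
E
```

```text
top 428 236 [ 0.4709 -0.3184  0.1007]
top 428 250 [ 0.4361 -0.3136  0.1197]
top 426 267 [ 0.3955 -0.3102  0.1059]
top 416 250 [ 0.4391 -0.2974  0.0479]
top 293 231 [0.4903 0.0128 0.0852]
top 270 224 [0.5113 0.0733 0.0592]
top 332 241 [ 0.4662 -0.0835  0.0427]
top 207 206 [0.5625 0.238  0.0435]
top 230 169 [0.6559 0.1758 0.0539]
side 320 300 [ 0.4319 -0.3242  0.1156]
side 320 315 [ 0.4319 -0.3232  0.0845]
side 297 313 [ 0.393  -0.3223  0.096 ]
side 343 308 [ 0.4693 -0.332   0.0974]
side 305 230 [0.4867 0.0053 0.0795]
side 303 245 [ 0.4762 -0.0145  0.0513]
side 322 345 [ 0.4298 -0.3415  0.0355]
```

View pics/crop.png

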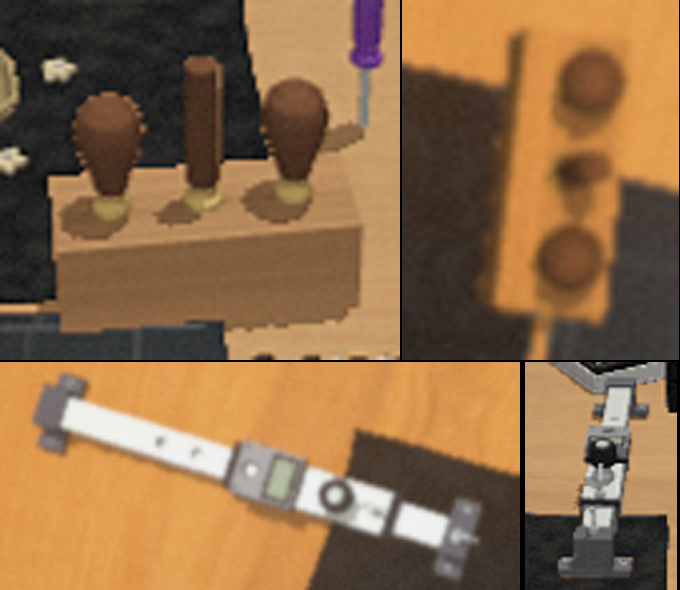

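The crop confirms that the middle tool is the straight dark-wood stylus, with a pear handle on either side. It also shows the knob ring at top pixel (293,231) and the recess as a light circle at about (267,223). Next I'll fit their positions.

```bash
python3 - <<'E'
from h import *
P=np.load("P.npz"); T=P["top"]; S=P["side"]
im=cv2.imread("pics/top0.png"); 
vv,uu=np.mgrid[:480,:640]
def rect(pts):
    (c,wh,a)=cv2.minAreaRect((pts*1000).astype(np.float32)); return np.round(c,1),np.round(wh,1),a
# block top
m=(abs(T[...,2]-.045)<.006)&(uu>405)&(uu<440)&(vv>220)&(vv<285); print("block top",m.sum(),rect(T[m][:,:2]))
# stylus handle in side view
m=(S[...,2]>.06)&(S[...,2]<.125)&(uu>312)&(uu<329)&(vv>290)&(vv<330)&(S[...,1]>-.34)&(S[...,1]<-.29)
q=S[m]; print("handle side",len(q)); 
for lo in(.06,.075,.09,.105):
    k=q[(q[:,2]>lo)&(q[:,2]<lo+.015)]; print(lo,np.round(k.mean(0),4),k[:,0].min(),k[:,0].max(),k[:,1].min())
# knob
for n,Q,b in(("top",T,(280,306,218,245)),("side",S,(285,325,215,260))):
    m=(Q[...,2]>.072)&(Q[...,2]<.09)&(uu>b[0])&(uu<b[1])&(vv>b[2])&(vv<b[3])
    print("knob",n,m.sum(),np.round(np.median(Q[m],0),4),rect(Q[m][:,:2]),Q[m][:,2].max())
# feet
for b in((195,222,190,225),(318,345,225,256)):
    m=(abs(T[...,2]-.043)<.004)&(uu>b[0])&(uu<b[1])&(vv>b[2])&(vv<b[3]); print("foot",m.sum(),rect(T[m][:,:2]))
# head
m=(abs(T[...,2]-.060)<.005)&(uu>258)&(uu<288)&(vv>210)&(vv<240); print("head",m.sum(),rect(T[m][:,:2]),np.median(T[m][:,2]))
for u,v in((266.5,220.8),(266.9,223.2),(268,222.5)): print("rec top",ray_z("top",u,v,.06))
print("rec side",ray_z("side",310.8,219.9,.06))
print(proj("side",(.5115,.081,.06)),proj("top",(.5115,.081,.06)))
# bar/sleeve line
m=(T[...,2]>.03)&(T[...,2]<.048)&(im.min(-1)>150)&(uu>205)&(uu<335)&(vv>195)&(vv<250)
(c)=cv2.fitLine((T[m][:,:2]).astype(np.float32),cv2.DIST_HUBER,0,1e-3,1e-3).ravel(); print("line",c,np.degrees(np.arctan2(c[1],c[0])))
E
```

```text
block top 709 (array([ 437.5, -317.7]), array([ 50.9, 130.4]), 81.511962890625)
handle side 286
0.06 [ 0.4323 -0.3212  0.0677] 0.42638101558816477 0.4401166442452347 -0.3248307649128447
0.075 [ 0.4325 -0.3212  0.0826] 0.4259946967503806 0.4403458529442074 -0.3251132588751765
0.09 [ 0.4326 -0.3218  0.0979] 0.42613766414005955 0.44010646866135344 -0.3252351027933318
0.105 [ 0.4329 -0.32    0.1141] 0.42616299890696685 0.4407800118293412 -0.32584251406866827
knob top 92 [0.4929 0.013  0.0815] (array([493.4,  13. ]), array([25.9, 24.7]), 0.11763719469308853) 0.0863769695273533
knob side 89 [0.4866 0.008  0.0809] (array([477. , -35.4]), array([124.4,  26.1]), 77.89398193359375) 0.08408746083378027
foot 162 (array([564.6, 226.1]), array([56.5, 34. ]), 72.79093933105469)
foot 123 (array([465.2, -68. ]), array([44.9, 33.4]), 70.66394805908203)
head 281 (array([511.2,  68.7]), array([50.4, 41.8]), 71.06897735595703) 0.0613949444832147
rec top [0.51955519 0.08202243 0.06      ]
rec top [0.51341114 0.08105598 0.06      ]
rec top [0.51514724 0.07824306 0.06      ]
rec side [0.52383258 0.09621965 0.06      ]
(np.float64(307.58724321962904), np.float64(222.93655453494162)) (np.float64(266.92829429267056), np.float64(223.94858199880912))
line [0.32017624 0.947358   0.518003   0.089711  ] 71.32641
```

```bash
python3 -m handwheel '[[0,0,4.75,29,-46,0,85],[0,0,4.75,29,-46,0,85],[0,0,0,29,-46,0,85],[0,0,0,29,-46,0,85],[0,0,0,29,-46,0,85],[0,0,0,29,-46,0,85],[0,0,0,29,-46,0,85],[0,0,0,29,-46,0,85],[0,0,0,28,-46,0,85],[0,0,0,0,-45,0,85],[0,0,0,0,-45,0,85],[0,0,0,0,-45,0,85]]' 30
```

```text
clock: 2.2
position: [0.4167, 0.029, 0.2315]
eef_rot: [0.232, 3.132, 0.0]
wrist_force: [-0.1, -0.2, -0.3]
width: 0.0846
finger_force: 0.0
```

```bash
python3 -m handwheel '[[0,0,0,2,-46,0,60],[0,0,0,2,-46,0,60],[0,0,0,2,-46,0,60],[0,0,0,0,-46,0,60],[0,0,0,0,-46,-10,60],[0,0,0,0,-46,-20,60],[0,0,0,0,-30,-20,60],[0,0,0,0,0,0,60]]'
python3 - <<'E'
from h import *
o=observe();p=o["position"];M=R.from_rotvec(o["eef_rot"]).as_matrix();print(p,M[:,1],o["width"],o["joint_pos"])
im,d=get_image("side");cv2.imwrite("pics/s1.png",cv2.resize(im[220:370,250:390],(700,750))[:600,:,::-1])
np.save("d1.npy",d);np.save("i1.npy",im)
im,d=get_image("top");np.save("d1t.npy",d);np.save("i1t.npy",im)
for n in("side","top"): print(proj(n,p),proj(n,p+M[:,1]*.03),proj(n,p-M[:,1]*.03))
E
```

```text
clock: 3.0
position: [0.4215, -0.2776, 0.1788]
eef_rot: [-0.239, -3.129, -0.002]
wrist_force: [-1.2, -0.1, -0.4]
width: 0.0599
finger_force: 0.0
[ 0.42145965 -0.27756258  0.17878098] [0.15164409 0.98843453 0.00111589] 0.05990553778989789 [-6.04672700e-01  2.53363818e-01  1.80082566e+00 -8.87499553e-04
  1.09157609e+00 -2.02282897e+00]
(np.float64(305.9973898011849), np.float64(253.90734767708057)) (np.float64(304.41469497601014), np.float64(245.380823889094)) (np.float64(307.69951806719865), np.float64(263.0773006708726))
(np.float64(417.5111767013064), np.float64(255.68550868106973)) (np.float64(404.39027951500213), np.float64(253.90913446007806)) (np.float64(430.64348181495893), np.float64(257.46342736565776))
```

View pics/s1.png

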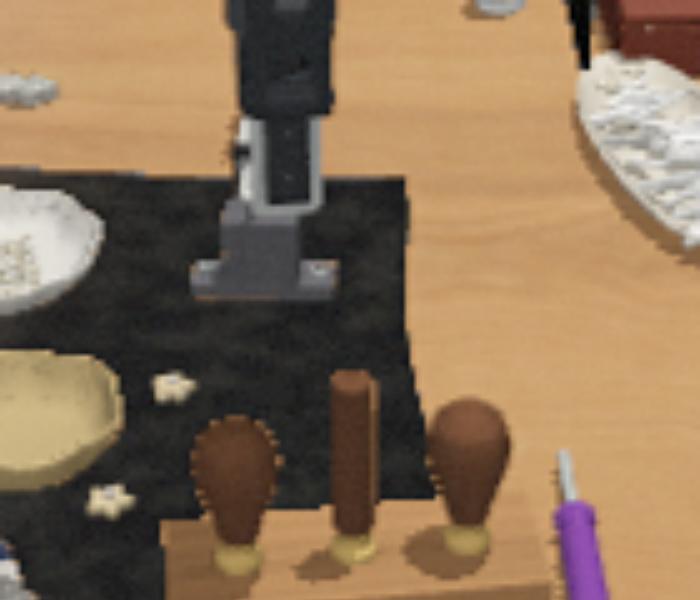

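The gripper's near finger shows at side pixels (299–314, 243–262), close to the projected (308,263). The stylus stands at about (321,300). Next I'll measure the camera bias against the gripper's known pose.

```bash
python3 - <<'E'
from h import *
p=np.array([0.42146,-0.27756,0.17878]);ay=np.array([.1516,.9884,0]);ax=np.array([.9884,-.1516,0])
vv,uu=np.mgrid[:480,:640]
for n,f in(("side","d1.npy"),("top","d1t.npy")):
    Q=world(n,uu,vv,np.load(f)); r=Q-p; a=r@ax;b=r@ay;z=r[...,2]
    for lo,hi in((-.005,.01),(.01,.03),(.03,.05),(.08,.1),(.1,.14)):
        m=(z>lo)&(z<hi)&(abs(a)<.07)&(abs(b)<.09)
        if m.sum()>3: print(n,lo,m.sum(),"a",np.round(np.percentile(a[m],[2,50,98]),4),"b",np.round(np.percentile(b[m],[2,50,98]),4),"z",z[m].min().round(4))
    for s in(-1,1):
        m=(z>-.006)&(z<.02)&(abs(a)<.05)&(abs(b-s*.04)<.025)
        if m.sum()>3:print(s,m.sum(),a[m].min(),a[m].max(),b[m].min(),b[m].max())
    if n=="side":
        m=(Q[...,2]>.06)&(Q[...,2]<.125)&(uu>312)&(uu<329)&(vv>290)&(vv<330)&(Q[...,1]>-.34)&(Q[...,1]<-.29)
        print("stylus a",np.percentile(a[m],[2,50,98]),b[m].min(),np.median(b[m]))
    else:
        m=(abs(Q[...,2]-.045)<.006)&(uu>405)&(uu<440)&(vv>220)&(vv<285); print("blk cloud",m.sum())
E
```

```text
side -0.005 29 a [-0.0125 -0.0047  0.0071] b [-0.0383 -0.0362  0.0302] z 0.005
side 0.01 174 a [-0.0124 -0.0019  0.0084] b [-0.0451 -0.0381  0.031 ] z 0.01
side 0.03 111 a [-0.013  -0.0031  0.0084] b [-0.0458 -0.0429  0.032 ] z 0.0302
side 0.08 309 a [-0.0204 -0.0053  0.0154] b [-0.0683 -0.0651  0.0056] z 0.08
side 0.1 900 a [-0.0341 -0.0034  0.0295] b [-0.0691 -0.0367  0.0086] z 0.1001
-1 95 -0.012472083432110854 0.008418294292253053 -0.04432671607207186 -0.03402910949778878
1 10 -0.012496524873488362 -0.010454898112502517 0.02710282399835696 0.031881807426118035
stylus a [0.01092298 0.017364   0.02481434] -0.04544910161326768 -0.04161251537742568
top 0.08 18 a [-0.0101 -0.0042  0.0126] b [0.0508 0.0528 0.0659] z 0.0935
top 0.1 121 a [-0.0225  0.0024  0.0134] b [0.0254 0.0588 0.0679] z 0.1018
blk cloud 105
```

```bash
python3 -m handwheel '[[0,0,0,14,-40,0,60],[0,0,0,0,0,0,60],[0,0,0,0,0,0,60]]'
```

```text
clock: 3.4
position: [0.4373, -0.3143, 0.1822]
eef_rot: [0.231, 3.132, 0.0]
wrist_force: [-0.2, 0.7, 0.5]
width: 0.0601
finger_force: 0.0
```

```bash
python3 -m handwheel '[[0,0,0,-1,-3,-35,50],[0,0,0,0,0,-35,50],[0,0,0,0,0,-25,50],[0,0,0,0,0,-16,50],[0,0,0,0,0,0,50],[0,0,0,0,0,0,10],[0,0,0,0,0,0,10],[0,0,0,0,0,0,10],[0,0,0,0,0,0,10]]' 40
```

```text
clock: 4.3
position: [0.4366, -0.3182, 0.0719]
eef_rot: [0.233, 3.131, -0.001]
wrist_force: [-0.0, 1.4, 5.9]
width: 0.0136
finger_force: 39.3
```

```bash
python3 -m handwheel '[[0,0,0,0,0,10,5],[0,0,0,0,0,40,5],[0,0,0,0,0,45,5],[0,0,0,0,0,30,5],[0,0,0,0,0,0,5]]'
python3 -m handwheel '[[0,0,0,8,40,0,5],[0,0,0,8,40,0,5],[0,0,0,8,40,0,5],[0,0,0,8,40,0,5],[0,0,0,8,40,0,5],[0,0,0,8,40,0,5],[0,0,0,7,40,0,5],[0,0,0,7,40,0,5],[0,0,0,7,40,0,5],[0,0,0,7,40,0,5],[0,0,0,0,0,0,5],[0,0,0,0,0,0,5]]'
```

```text
clock: 4.8
position: [0.4379, -0.3198, 0.2009]
eef_rot: [0.232, 3.124, -0.009]
wrist_force: [0.2, 0.3, -1.1]
width: 0.0139
finger_force: 39.0
clock: 6.0
position: [0.5111, 0.0823, 0.1946]
eef_rot: [-0.229, -3.131, 0.002]
wrist_force: [-1.5, -0.4, -0.7]
width: 0.0141
finger_force: 39.3
```

```bash
python3 -m handwheel '[[0,0,0,2,-1,-30,5],[0,0,0,0,0,-22,5],[0,0,0,0,0,0,5],[0,0,0,0,0,0,5]]'
python3 - <<'E'
from h import *
o=observe();p=o["position"];print(p,R.from_rotvec(o["eef_rot"]).as_matrix()[:,2])
for n,b in(("side",(280,360,180,240)),("top",(235,315,190,250))):
    im,d=get_image(n);np.save("d2%s.npy"%n,d);cv2.imwrite("pics/full2%s.png"%n,im[:,:,::-1])
    b_=im[b[2]:b[3],b[0]:b[1]];globals()[n]=cv2.resize(b_,(640,480),interpolation=cv2.INTER_CUBIC)
    for t in("stylus_tip","recess_mouth"): print(n,t,[(np.round(r["point"],1).tolist(),round(r["score"],2)) for r in spot_point(n,t)])
    print("pred tip",proj(n,p-[0,0,.067]),"rec est",proj(n,(.513,.0814,.06)))
cv2.imwrite("pics/s2.png",side[:,:,::-1])
E
```

```text
clock: 6.4
position: [0.5137, 0.0798, 0.1435]
eef_rot: [-0.235, -3.132, 0.001]
wrist_force: [-0.0, 0.4, 0.3]
width: 0.0136
finger_force: 39.3
[0.51366223 0.07981467 0.14349735] [-7.56858585e-04 -3.11111770e-04 -9.99999665e-01]
side stylus_tip [([202.7, 380.5], 0.78), ([359.8, 309.9], 0.6), ([307.4, 218.4], 0.56)]
side recess_mouth [([304.8, 185.6], 0.48)]
pred tip (np.float64(308.3853106866729), np.float64(217.09173970190784)) rec est (np.float64(308.12298590922757), np.float64(222.7979062299989))
top stylus_tip [([433.6, 330.8], 0.47)]
top recess_mouth [([265.8, 219.0], 0.98)]
pred tip (np.float64(266.45514283220854), np.float64(222.4606029534353)) rec est (np.float64(266.7661094020444), np.float64(223.36352705918554))
```

View pics/s2.png

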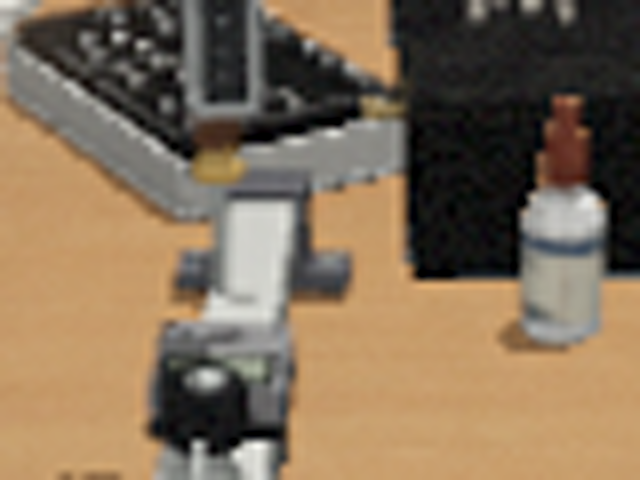

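The shank is hard to see, but the collar at crop (218,165) is clear, and the faint tip lies near crop (230,297). The reader's top face has its back edge at crop row 322. I'll get the relative offset from the depth clouds, using the gripper as the reference.

```bash
python3 - <<'E'
from h import *
p=np.array([.51366,.07981,.1435]);ay=np.array([.1516,.9884,0]);ax=np.array([.9884,-.1516,0])
fx=np.array([np.cos(np.radians(71.7)),np.sin(np.radians(71.7)),0]);fy=np.array([-fx[1],fx[0],0])
vv,uu=np.mgrid[:480,:640]
for n in("side","top"):
    Q=world(n,uu,vv,np.load("d2%s.npy"%n)); Q0=world(n,uu,vv,np.load(n+"_d.npy")); r=Q-p;a=r@ax;b=r@ay;z=r[...,2]
    for lo,hi in((-.002,.012),(.012,.03),(.03,.05),(.075,.1),(.1,.14),(.14,.18)):
        m=(z>lo)&(z<hi)&(abs(a)<.06)&(abs(b)<.07)
        if m.sum()>3: print(n,lo,m.sum(),"a",np.round(np.percentile(a[m],[2,98]),4),"b",np.round(np.percentile(b[m],[2,98]),4))
    r=Q0-p; r[...,2]=Q0[...,2]; X=r@fx;Y=r@fy;z=Q0[...,2]
    def ext(nm,m): print(" ",n,nm,m.sum(),"X",np.round(np.percentile(X[m],[2,98]),4),"Y",np.round(np.percentile(Y[m],[2,98]),4),"z",np.round(np.median(z[m]),4))
    ext("head",(abs(z-.0605)<.005)&(X>-.05)&(X<.03)&(abs(Y)<.04))
    ext("knob",(z>.071)&(z<.09)&(abs(X+.072)<.025)&(abs(Y)<.03))
    for X0 in(-.13,-.11,.04,.06,.08,.1,.12): 
        ext("bar%g"%X0,(z>.03)&(z<.05)&(abs(X-X0)<.01)&(abs(Y)<.03))
    ext("foot+",(abs(z-.043)<.005)&(X>.13)&(X<.18)&(abs(Y)<.05))
E
```

```text
side -0.002 36 a [-0.0133  0.0067] b [-0.0218  0.0078]
side 0.012 75 a [-0.013   0.0071] b [-0.0234  0.0075]
side 0.03 52 a [-0.0144  0.0074] b [-0.0393  0.0129]
side 0.075 190 a [-0.0205  0.015 ] b [-0.065   0.0091]
side 0.1 345 a [-0.0364  0.029 ] b [-0.0477  0.0116]
side 0.14 611 a [-0.0381  0.0322] b [-0.0394 -0.0037]
  side head 129 X [-0.0378  0.0142] Y [-0.0174  0.0236] z 0.0628
  side knob 89 X [-0.0851 -0.0597] Y [-0.009   0.0147] z 0.0809
  side bar-0.13 43 X [-0.1395 -0.1201] Y [-0.008   0.0211] z 0.0406
  side bar-0.11 108 X [-0.119  -0.1016] Y [-0.0136  0.0213] z 0.0455Traceback (most recent call last):
  File "<stdin>", line 15, in <module>
  File "<stdin>", line 11, in ext
    return _quantile_unchecked(
        a, q, axis, out, overwrite_input, method, keepdims, weights)
    return _ureduce(a,
                    func=_quantile_ureduce_func,
    ...<5 lines>...
                    overwrite_input=overwrite_input,
                    method=method)
    r = func(a, **kwargs)
    result = _quantile(arr,
                       quantiles=q,
    ...<2 lines>...
                       out=out,
                       weights=wgt)
    slices_having_nans = np.isnan(arr[-1, ...])
                                  ~~~^^^^^^^^^
IndexError: index -1 is out of bounds for axis 0 with size 0
```

```bash
python3 - <<'E'
from h import *
p=np.array([.51366,.07981,.1435]);ay=np.array([.1516,.9884,0]);ax=np.array([.9884,-.1516,0])
fx=np.array([np.cos(np.radians(71.7)),np.sin(np.radians(71.7)),0]);fy=np.array([-fx[1],fx[0],0])
vv,uu=np.mgrid[:480,:640]
for n in("top",):
    Q=world(n,uu,vv,np.load("d2%s.npy"%n)); Q0=world(n,uu,vv,np.load(n+"_d.npy")); r=Q-p;a=r@ax;b=r@ay;z=r[...,2]
    for lo,hi in((-.002,.012),(.012,.03),(.03,.05),(.075,.1),(.1,.14),(.14,.18)):
        m=(z>lo)&(z<hi)&(abs(a)<.06)&(abs(b)<.07)
        if m.sum()>3: print(n,lo,m.sum(),"a",np.round(np.percentile(a[m],[2,98]),4),"b",np.round(np.percentile(b[m],[2,98]),4))
    r=Q0-p; r[...,2]=Q0[...,2]; r2=Q-p; z2=Q[...,2]
    X=r@fx;Y=r@fy;z=Q0[...,2]
    def ext(nm,m):
        if m.sum(): print(" ",n,nm,m.sum(),"X",np.round(np.percentile(X[m],[2,98]),4),"Y",np.round(np.percentile(Y[m],[2,98]),4),"z",np.round(np.median(z[m]),4))
    X=(Q0-p)[...,:2]@fx[:2];Y=(Q0-p)[...,:2]@fy[:2]
    ext("head",(abs(z-.0605)<.005)&(X>-.05)&(X<.03)&(abs(Y)<.04))
    ext("knob",(z>.071)&(z<.09)&(abs(X+.072)<.025)&(abs(Y)<.03))
    for X0 in(-.13,-.11,-.04,.04,.06,.08,.1,.12): ext("bar%g"%X0,(z>.03)&(z<.05)&(abs(X-X0)<.01)&(abs(Y)<.03))
    ext("foot+",(abs(z-.043)<.005)&(X>.13)&(X<.18)&(abs(Y)<.05))
    im=cv2.imread("pics/top0.png")[212:238,255:282]; print(cv2.cvtColor(im,cv2.COLOR_BGR2GRAY)[4:18,4:22])
E
```

```text
top 0.075 90 a [-0.0097  0.0143] b [-0.0642 -0.0433]
top 0.1 51 a [-0.0051  0.0123] b [-0.0607 -0.0384]
top 0.14 22 a [-0.0353 -0.0311] b [-0.0143  0.0065]
  top head 292 X [-0.0362  0.0127] Y [-0.0214  0.0191] z 0.0616
  top knob 93 X [-0.0816 -0.0582] Y [-0.0128  0.0121] z 0.0815
  top bar-0.13 75 X [-0.1394 -0.1202] Y [-0.0118  0.0114] z 0.0396
  top bar-0.11 92 X [-0.1192 -0.1006] Y [-0.0175  0.0165] z 0.0453
  top bar-0.04 71 X [-0.0495 -0.0364] Y [-0.0176  0.0159] z 0.0447
  top bar0.04 70 X [0.0309 0.0491] Y [-0.0127  0.0104] z 0.0394
  top bar0.06 71 X [0.0506 0.0697] Y [-0.0131  0.0099] z 0.0398
  top bar0.08 67 X [0.0712 0.0897] Y [-0.0131  0.0102] z 0.0389
  top bar0.1 73 X [0.0905 0.1097] Y [-0.0132  0.0099] z 0.0396
  top bar0.12 73 X [0.1105 0.1295] Y [-0.0134  0.0098] z 0.0396
  top foot+ 167 X [0.1315 0.1788] Y [-0.0174  0.0136] z 0.0423
[[225 206 158 105 102 142 161 163 168 174 174 173 166 167 170 172 166 165]
 [237 221 152  99 109 150 169 171 175 176 176 173 176 175 171 165 159 156]
 [237 220 146  97 121 161 173 177 177 175 175 175 174 174 163 139 133 133]
 [233 197 122 104 138 169 168 168 169 175 176 177 175 173 158 124 124 128]
 [222 162 100 108 147 165 155 153 158 167 172 173 175 168 148 135 156 161]
 [214 133  93 123 152 154 145 173 183 168 167 171 174 160 137 142 171 179]
 [194 121  99 137 159 150 162 214 226 211 175 171 173 154 133 152 178 180]
 [167 101 111 147 163 155 174 225 233 220 180 173 166 147 135 166 182 185]
 [146  98 125 158 170 164 168 207 219 197 177 175 160 131 139 173 181 183]
 [117 101 137 168 174 172 167 181 184 180 176 173 154 129 151 174 183 183]
 [ 95 108 148 168 178 176 172 174 177 174 175 166 138 133 164 179 184 183]
 [ 92 114 147 164 172 176 176 175 175 175 173 157 124 135 170 181 183 184]
 [111 117 145 155 170 176 177 177 175 175 172 155 126 152 176 184 185 183]
 [147 142 147 154 162 168 173 175 177 174 169 149 131 160 181 181 184 185]]
```

```bash
python3 -m handwheel '[[0,0,0,0,2,-8,5],[0,0,0,0,0,-6,5],[0,0,0,0,0,-3,5],[0,0,0,0,0,-2,5],[0,0,0,0,0,0,5]]'
```

```text
clock: 7.2
position: [0.5136, 0.083, 0.1239]
eef_rot: [-0.232, -3.132, 0.0]
wrist_force: [0.0, 0.3, -1.2]
width: 0.014
finger_force: 39.3
```

```bash
python3 -m handwheel '[[0,0,0,0,0,-2,5],[0,0,0,0,0,-1,5],[0,0,0,0,0,0,5]]'; python3 -m handwheel '[[0,0,0,0,0,-1.5,5],[0,0,0,0,0,0,5]]'; python3 -m handwheel '[[0,0,0,0,0,-1,5],[0,0,0,0,0,0,5]]'
```

```text
clock: 7.5
position: [0.514, 0.083, 0.1215]
eef_rot: [0.232, 3.133, 0.0]
wrist_force: [-0.7, 0.5, 1.3]
width: 0.0141
finger_force: 39.3
clock: 7.7
position: [0.514, 0.083, 0.1201]
eef_rot: [0.232, 3.132, 0.0]
wrist_force: [-0.0, 1.0, 1.5]
width: 0.0141
finger_force: 39.3
clock: 7.9
position: [0.514, 0.083, 0.1191]
eef_rot: [0.232, 3.133, 0.0]
wrist_force: [-0.4, 0.2, 1.8]
width: 0.0141
finger_force: 39.3
```

```bash
python3 -m handwheel '[[0,0,0,0,0,-1,5],[0,0,0,0,0,0,5]]'; python3 -m handwheel '[[0,0,0,0,0,-1,5],[0,0,0,0,0,0,5],[0,0,0,0,0,0,5]]'
```

```text
clock: 8.1
position: [0.5141, 0.083, 0.1185]
eef_rot: [0.232, 3.132, 0.0]
wrist_force: [-0.3, -0.6, 5.9]
width: 0.0137
finger_force: 39.8
clock: 8.4
position: [0.5143, 0.083, 0.1182]
eef_rot: [0.232, 3.131, 0.001]
wrist_force: [-2.3, -0.8, 10.2]
width: 0.0141
finger_force: 40.3
```

The button reached its hard stop at the predicted height, with 10 N on the wrist. Now the stylus goes back to its hole.

```bash
python3 -m handwheel '[[0,0,0,0,0,10,5],[0,0,0,0,0,30,5],[0,0,0,0,0,40,5],[0,0,0,0,0,0,5]]'
python3 -m handwheel '[[0,0,0,-8,-40,0,5],[0,0,0,-8,-40,0,5],[0,0,0,-8,-40,0,5],[0,0,0,-8,-40,0,5],[0,0,0,-8,-40,0,5],[0,0,0,-8,-40,0,5],[0,0,0,-8,-40,0,5],[0,0,0,-8,-40,0,5],[0,0,0,-7,-40,0,5],[0,0,0,-7,-41,0,5],[0,0,0,0,0,0,5],[0,0,0,0,0,0,5]]'
python3 -m handwheel '[[0,0,0,0,0,-30,5],[0,0,0,0,0,0,5],[0,0,0,0,0,0,5]]'
```

```text
clock: 8.8
position: [0.5168, 0.0834, 0.202]
eef_rot: [0.231, 3.123, 0.004]
wrist_force: [0.8, 0.1, -0.1]
width: 0.0139
finger_force: 39.3
clock: 10.0
position: [0.4351, -0.3182, 0.1959]
eef_rot: [-0.235, -3.131, -0.003]
wrist_force: [0.4, 0.2, -0.5]
width: 0.014
finger_force: 39.4
clock: 10.3
position: [0.4357, -0.3167, 0.1667]
eef_rot: [-0.23, -3.132, -0.002]
wrist_force: [0.6, 0.3, -0.2]
width: 0.0139
finger_force: 39.4
```

```bash
python3 -m handwheel '[[0,0,0,1,-1.5,-30,5],[0,0,0,0,0,-20,5],[0,0,0,0,0,-7,5],[0,0,0,0,0,-5,5],[0,0,0,0,0,0,5]]'
```

```text
clock: 10.8
position: [0.4373, -0.3195, 0.1055]
eef_rot: [0.232, 3.132, -0.001]
wrist_force: [0.5, -0.1, 0.4]
width: 0.0138
finger_force: 39.4
```

```bash
python3 -m handwheel '[[0,0,0,-0.5,1,-12,5],[0,0,0,0,0,-10,5],[0,0,0,0,0,-7,5],[0,0,0,0,0,-3,5],[0,0,0,0,0,0,5]]'
```

```text
clock: 11.3
position: [0.4363, -0.3185, 0.0725]
eef_rot: [-0.232, -3.133, -0.001]
wrist_force: [0.2, 0.4, -0.2]
width: 0.0144
finger_force: 39.5
```

```bash
python3 -m handwheel '[[0,0,0,0,0,0,20],[0,0,0,0,0,0,40],[0,0,0,0,0,0,55],[0,0,0,0,0,0,55],[0,0,0,0,0,30,55],[0,0,0,0,0,40,55],[0,0,0,0,0,40,55],[0,0,0,0,0,0,55]]'
python3 - <<'E'
from h import *
o=observe();print(o["position"],o["width"])
im,d=get_image("side");cv2.imwrite("pics/s3.png",cv2.resize(im[240:370,250:390],(646,600))[:,:,::-1])
E
```

```text
clock: 12.1
position: [0.4391, -0.3206, 0.1888]
eef_rot: [0.231, 3.123, -0.01]
wrist_force: [0.7, 0.3, 0.0]
width: 0.0547
finger_force: 0.0
[ 0.43910037 -0.32062336  0.18879489] 0.05467355321804217
```

View pics/s3.png

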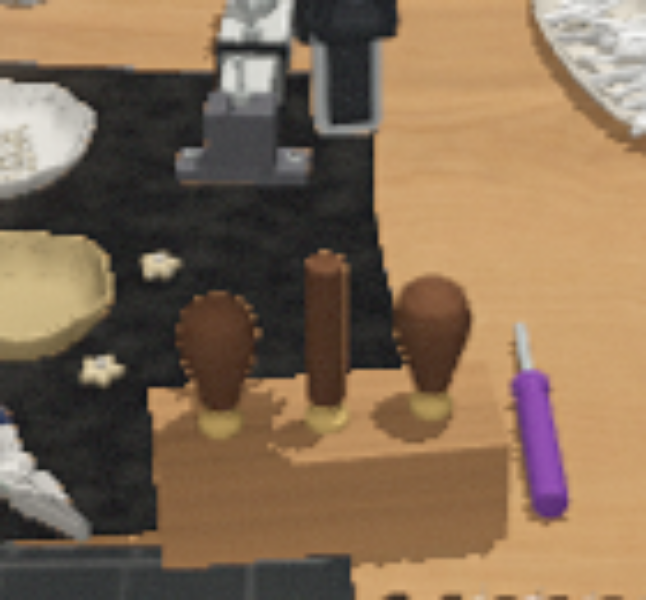

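The stylus is upright in the middle hole (crop (327,340)), with its collar seated on the block and both pears undisturbed. The purple look-alike has fallen over on its own, well away from my path. Next is the knob, at about (0.491, 0.014), with a yaw of -100°.

```bash
python3 -m handwheel '[[0,0,-8.33,4,28,0,60],[0,0,-8.33,4,28,0,60],[0,0,-8.33,4,28,0,60],[0,0,-8.33,4,28,0,60],[0,0,-8.33,4,28,0,60],[0,0,-8.33,4,28,0,60],[0,0,-8.33,4,28,0,60],[0,0,-8.33,4,28,0,60],[0,0,-8.33,5,28,0,60],[0,0,-8.33,5,28,0,60],[0,0,-8.33,5,28,0,60],[0,0,-8.33,5,26,0,60]]'
python3 -m handwheel '[[0,0,0,0,0,-30,60],[0,0,0,0,0,0,60],[0,0,0,0,0,0,60]]'
python3 - <<'E'
from h import *
o=observe();M=R.from_rotvec(o["eef_rot"]).as_matrix();print(np.degrees(np.arctan2(M[1,1],M[0,1])),M[:,2],o["joint_pos"])
E
```

```text
clock: 13.35
position: [0.4874, 0.0167, 0.1814]
eef_rot: [-2.553, -1.829, 0.004]
wrist_force: [-0.0, -0.5, 0.0]
width: 0.06
finger_force: 0.0
clock: 13.65
position: [0.4873, 0.0154, 0.1519]
eef_rot: [-2.547, -1.836, 0.004]
wrist_force: [-0.4, 0.1, 0.0]
width: 0.0596
finger_force: 0.0
-18.427819866907615 [-3.37155268e-03 -1.84560041e-04 -9.99994299e-01] [ 8.03153860e-03  2.53814216e-01  1.87721960e+00 -1.85501911e-04
  1.01393178e+00  3.29754029e-01]
```

```bash
python3 -m handwheel '[[0,0,0,4,-1.5,-35,60],[0,0,0,0,0,-30,60],[0,0,0,0,0,-20,60],[0,0,0,0,0,-15,60],[0,0,0,0,0,0,60],[0,0,0,0,0,0,60]]' 40
```

```text
clock: 14.25
position: [0.493, 0.0135, 0.0537]
eef_rot: [2.549, 1.835, 0.001]
wrist_force: [-0.7, 0.7, 0.2]
width: 0.06
finger_force: 0.0
```

```bash
python3 - <<'E'
from h import *
im,d=get_image("side");cv2.imwrite("pics/s4.png",cv2.resize(im[180:270,260:350],(600,600),interpolation=cv2.INTER_CUBIC)[:,:,::-1])
E
```

View pics/s4.png

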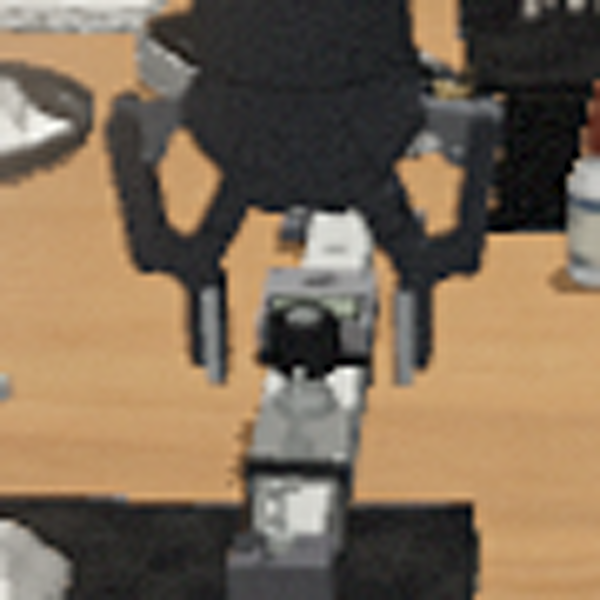

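The knob (crop x≈303) sits between the fingers, whose inner faces are at crop x≈222 and x≈397. It's centred to within about 1–2 mm, so I'm closing.

```bash
python3 -m handwheel '[[0,0,0,-1.5,0.5,-1,40],[0,0,0,0,0,0,20],[0,0,0,0,0,0,20],[0,0,0,0,0,0,20],[0,0,0,0,0,0,20]]' 50
```

```text
clock: 14.8
position: [0.4907, 0.0146, 0.0528]
eef_rot: [2.548, 1.837, 0.001]
wrist_force: [-1.7, 0.4, 5.4]
width: 0.0247
finger_force: 48.8
```

```bash
python3 -m handwheel '[[0,0,0,0,0,4,20],[0,0,0,0,0,4,20],[0,0,0,0,0,3,20],[0,0,0,0,0,0,20],[0,0,0,0,0,0,20]]'
```

```text
clock: 15.3
position: [0.4907, 0.0146, 0.0627]
eef_rot: [-2.549, -1.837, 0.0]
wrist_force: [1.1, 0.8, -7.8]
width: 0.0245
finger_force: 49.5
```

```bash
python3 -m handwheel '[[0,0,0,0,0,1.5,20],[0,0,0,0,0,0,20],[0,0,0,0,0,0,20]]'
```

```text
clock: 15.6
position: [0.4907, 0.0146, 0.0643]
eef_rot: [-2.548, -1.837, 0.0]
wrist_force: [1.5, 0.5, -7.2]
width: 0.0244
finger_force: 49.5
```

```bash
python3 -m handwheel '[[0,0,0,1.6,4.7,0,20],[0,0,0,1.6,4.7,0,20],[0,0,0,1.6,4.7,0,20],[0,0,0,0,0,0,20],[0,0,0,0,0,0,20]]'
```

```text
clock: 16.1
position: [0.4956, 0.0292, 0.0643]
eef_rot: [-2.548, -1.836, -0.001]
wrist_force: [0.9, 1.3, -7.8]
width: 0.0245
finger_force: 49.5
```

```bash
python3 -m handwheel '[[0,0,0,1.6,4.6,0,20],[0,0,0,1.6,4.6,0,20],[0,0,0,1.5,4.4,0,20],[0,0,0,0,0,0,20],[0,0,0,0,0,0,20]]'; python3 -m handwheel '[[0,0,0,0,0,-4,20],[0,0,0,0,0,0,20],[0,0,0,0,0,0,20]]'
```

```text
clock: 16.6
position: [0.5002, 0.0428, 0.0643]
eef_rot: [-2.548, -1.836, -0.0]
wrist_force: [-0.0, 1.6, -8.0]
width: 0.0246
finger_force: 49.6
clock: 16.9
position: [0.5, 0.0423, 0.0603]
eef_rot: [-2.549, -1.836, 0.001]
wrist_force: [-0.4, 2.0, -7.5]
width: 0.0247
finger_force: 49.7
```

```bash
python3 -m handwheel '[[0,0,0,0,0,-3,20],[0,0,0,0,0,0,20]]'; python3 -m handwheel '[[0,0,0,0,0,-3,20],[0,0,0,0,0,-1,20],[0,0,0,0,0,0,20],[0,0,0,0,0,0,20]]'
```

```text
clock: 17.1
position: [0.5, 0.0422, 0.0571]
eef_rot: [-2.548, -1.836, 0.001]
wrist_force: [-0.8, 0.9, -6.1]
width: 0.0244
finger_force: 49.7
clock: 17.5
position: [0.5001, 0.0422, 0.0533]
eef_rot: [-2.548, -1.837, 0.001]
wrist_force: [-1.9, 1.9, -5.9]
width: 0.0246
finger_force: 49.8
```

```bash
python3 -m handwheel '[[0,0,0,0,0,-1,20],[0,0,0,0,0,0,20],[0,0,0,0,0,0,20]]';python3 -m handwheel '[[0,0,0,0,0,-1,20],[0,0,0,0,0,0,20],[0,0,0,0,0,0,20]]'
python3 - <<'E'
from h import *
im,d=get_image("side");t,_=get_image("top")
o=np.zeros((420,800,3),np.uint8);o[:400,:400]=cv2.resize(im[180:270,260:350],(400,400),interpolation=cv2.INTER_CUBIC);o[:200,400:]=cv2.resize(t[190:260,195:335],(400,200),interpolation=cv2.INTER_CUBIC)
o[200:420,400:800]=cv2.resize(im[280:357,260:400],(400,220),interpolation=cv2.INTER_CUBIC)
cv2.imwrite("pics/s5.png",o[:,:,::-1])
E
```

```text
clock: 17.8
position: [0.5001, 0.0422, 0.0529]
eef_rot: [-2.549, -1.837, 0.0]
wrist_force: [-4.9, 0.9, 1.9]
width: 0.0245
finger_force: 50.5
clock: 18.1
position: [0.5001, 0.0422, 0.0528]
eef_rot: [2.549, 1.837, 0.0]
wrist_force: [-8.7, 1.5, 9.4]
width: 0.0247
finger_force: 51.3
```

View pics/s5.png

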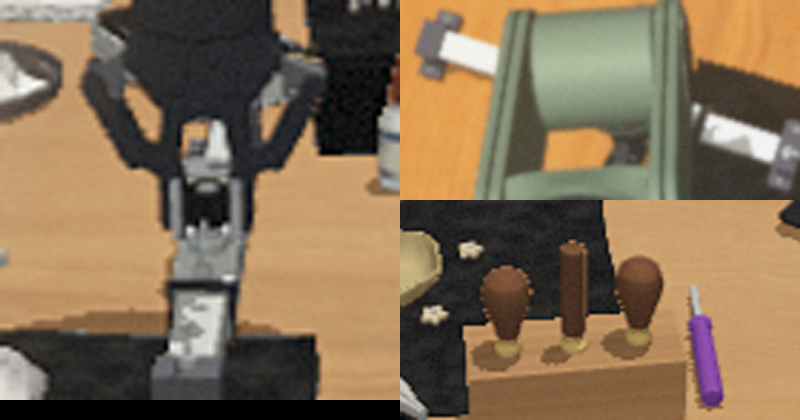

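The fingers hold the knob (left crop, about (205,200)). The pin hit its hard stop at the starting height of z 52.8 mm after 29 mm of travel, and the stylus still stands in the block (lower right). Handing in.

```bash
python3 -c "from station import *; print(finish_job())"
```

```text
the job is handed in; nothing more can be done
None
```

The job is handed in, though it returned no verdict: the button was pushed to its stop, the stylus stands back in the block's middle hole, the sleeve moved about 29 mm to the next hole with the pin home, and the fingers still grip the knob.

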